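# Empty the peg half of a divided caddy into the tub and stow it

### The job

Put the clothes pegs away: take the lid off the peg tub and get every peg into it, the strays on the counter as well as those in the divided caddy, which are to be tipped out with only the caddy's peg half facing down over the tub, so that the soap stays in its own half and never touches the tub. Then stand the caddy upright on the counter, put the lid back on the tub fully down, and slide the tub squarely under the wide bay of the crate shelf until it meets the back slats. Leave the scrub brush and scoop where they are.

Things in the scene. Friction and masses are not known exactly. Their poses are not given: they have to be found in the camera images.
- caddy: grey plastic two-half caddy (divided dish), 230 mm across x, 138 mm along y, 0.3 kg empty. Origin under its centre at foot level, z up. A thin divider wall, 72 mm high, stands along y at x = 0, topped by a grip bar. The half on the -x side holds the pegs, the half on the +x side two soap bars. Inner floor 8 mm high to |x| = 70 mm, end walls 50 mm high at y = +-67 mm
- caddy_grip (a point): middle of the caddy's straight grip bar, 84 mm above its feet; the bar is 14 mm thick in x, 100 mm long in y, from 70 to 98 mm high
- caddy_peg_lip (a point): middle of the pouring lip's edge on the peg half, at x = -115 mm, z = 29 mm of the caddy. From |x| = 70 mm each floor rises outwards as a lip at 25 degrees. Smooth inside (friction about 0.3): tipped some 60 degrees about the divider, the lower half pours over its lip while the divider holds what is in the other
- tub: open translucent plastic peg tub, 185 mm in x, 205 mm in y, 125 mm high, walls 5 mm, 0.55 kg empty, slides easily on the counter (friction about 0.35). Origin under its centre
- tub_mouth (a point): centre of the tub's mouth, at rim height (125 mm)
- lid: white lift-off lid of the tub: 185 x 205 mm plate, 8 mm thick, over a locating rim 10 mm deep (4 mm play all round inside the tub), 0.14 kg. Origin at the centre of the rim's lower edge: 115 mm above the tub's origin when fully on. The flaps on its sides are soft and need no action. Held when it is on, it can also drag the tub along
- lid_handle (a point): grip bar on the lid: this point is in its middle, 42 mm above the lid's origin; the bar is 14 mm thick in y, 90 mm long in x, from 18 to 54 mm above the origin
- shelf: fixed upturned wooden crate used as a shelf, 490 x 182 x 194 mm high, without floor boards. Origin at counter level, middle of the wide bay's front edge; x points into the bay. Wide bay: y from -137 to 137 mm, clear height 182 mm, back slats at x = 170 mm. With the tub home its origin is at x = 77 mm and its front 15 mm out of the bay. On the -y side a narrow bay holds a bottle
- peg1: a wooden sprung clothes peg, 90 x 20 x 14 mm, 18 g; origin at the middle of one broad face, x along its length, z across the 14 mm (either broad face may be up); starts in the caddy's peg half
- peg2: a wooden sprung clothes peg, 90 x 20 x 14 mm, 18 g; origin at the middle of one broad face, x along its length, z across the 14 mm (either broad face may be up); starts in the caddy's peg half
- stray1: a wooden sprung clothes peg, 90 x 20 x 14 mm, 18 g; origin at the middle of one broad face, x along its length, z across the 14 mm (either broad face may be up); starts loose on the counter, may be absent
- stray2: a wooden sprung clothes peg, 90 x 20 x 14 mm, 18 g; origin at the middle of one broad face, x along its length, z across the 14 mm (either broad face may be up); starts loose on the counter, may be absent
- stray3: a wooden sprung clothes peg, 90 x 20 x 14 mm, 18 g; origin at the middle of one broad face, x along its length, z across the 14 mm (either broad face may be up); starts loose on the counter, may be absent
- stray4: a wooden sprung clothes peg, 90 x 20 x 14 mm, 18 g; origin at the middle of one broad face, x along its length, z across the 14 mm (either broad face may be up); starts loose on the counter, may be absent
- soap1: white bar of laundry soap, 95 mm in y, 30 mm in x, 28 mm high, 85 g, in the caddy's soap half; origin under its centre
- soap2: white bar of laundry soap, 95 mm in y, 30 mm in x, 28 mm high, 85 g, in the caddy's soap half; origin under its centre
- brush: black scrub brush, 150 x 58 x 75 mm, on top of the shelf; leave alone
- scoop: steel scoop, 210 mm long, standing mouth up on the counter to the left of the shelf; leave alone
Mind the look-alikes: they are no part of the job. Leave any blue look-alike of the stray4 alone.

How it is judged:
By the outcome, as a careful person would: the job done as asked, in the order asked, and still so for the second after the job is handed in, with the robot touching nothing.
Of stray1, stray2, stray3, stray4 only 2 to 4 are there at a start; the rules pass over those that are not, and their reading is None.
At some moment in a run one of stray1, stray2, stray3, stray4, caddy may be knocked a few centimetres aside while the robot is not near it.
It also fails if it takes over 210 s, if anything falls off the work surface, if the arm or the gripper's body presses on something with over 40 N, if the wrist force passes 120 N, or if a joint passes its speed limit or range.

### The arm

A 6-joint arm with a two-finger parallel gripper is mounted at the origin on the work surface. World frame = base frame: x ahead of the robot, y to its left, z up, the work surface at z = 0. Lengths are in m, angles in degrees, forces in N, time in s.
With the tool pointing down it reaches from about 0.425 to 0.95 m from the base axis. Payload 3.5 kg.
Tool frame: the origin (TCP) lies on the centre line of the jaws, within the pads' length; the fingertips stand 14 mm ahead of it and the grasp point (between the pads) lies 5 mm behind it; z points along the fingers, y is the direction in which the jaws open and shut (so a half turn about z gives the same grasp; the last joint's range is limited). The gripper opens to 85 mm and grips with 20 to 120 N. Pads are 22 mm wide; open, the fingers measure 114 mm over their backs; the gripper's body (76 mm by 85 mm) begins 54 mm behind the grasp point. The pads swing forward as they close: fully open they stand 13 mm farther back than shut.
Start: joints at [-76.375, 16.404, 90.338, -0, 73.258, -8.594], TCP at [0.255, -0.625, 0.245] pointing down, gripper open.
Joint ranges: [-158.93, 158.93], [-51.34, 127.21], [12.03, 142.37], [-87.48, 267.48], [13.55, 161.25], [-162.69, 162.69]. Speed limits (degrees/s): [159.86, 159.86, 180, 180, 180, 180].

### API

Orientations are given as [roll, pitch, yaw] about the fixed x, y, z axes, in that order (R = Rz(yaw) Ry(pitch) Rx(roll)).
In Python, from rig import r, eyes gives the robot as it stands.
- The arm moves only by the tool step_arm, never from a script. Its argument "steps" is a list that holds one entry, the list of rows, each a list of 7 numbers: the shift along the tool's x, y, z in m, then the turn, a rotation vector about the tool's x, y, z in rad, then the opening, from 0 (shut) to 1 (fully open). A call has 1 to 8 rows; each row shifts and turns the commanded pose from where the row before left it, along the tool's axes as they then stand; what a row does not reach is not made up. A row lasts 1/8 s, in which the tool goes at most 62.5 mm and 10.7 degrees, less where a joint would pass 70% of its speed; a pose out of reach is approached as far as the arm can. A call with a gripper value outside its range is refused whole. The fingers move at their own pace and stop on an object; the grip force is fixed at half the most. Time passes only in rows, so rows that do not move let the fingers close. It gives the time, the measured TCP pose, the force and the opening at its end, in the units of the state.
- r.read_state(): the state, without advancing time (a new reading comes with each control period).
- eyes.read_camera(name): name is "scene" or "top"; returns the picture (420x560x3 uint8, blue, green, red); there is no depth.
- eyes.get_calibration(name): a dict with "fx", "fy", "cx", "cy" (pixels), "k1" (the pictures are not rectified: a ray, as slopes to the right and down, at radius r is drawn at 1 + k1 r^2 times it, then the intrinsics apply), "R" (3x3) and "t" (3): a world point X has camera coordinates R X + t. Camera axes: x right, y down, z forward; pixel columns grow to the right and rows downward; lengths in m; the calibration is good to about 2 mm. A picture is of the moment at which its call begins. get_calibration takes no time and is no camera call.
- r.finish_job(): hands the job in, once; it reports no verdict.
The state is a dict: "time_s": time; "joint_positions": joint angles; "qvel": joint speeds; "joint_efforts": joint torques, N m; "eef_pos": TCP position; "eef_rot": TCP orientation; "force": force on the tool from outside, world axes, zero at the start; "moment": the same for the moment, N m; "grip_width": opening from 0.0 (shut) to 1.0 (fully open).
Only numpy, scipy, OpenCV 4.12 (cv2) and the standard library are available. Lean on these libraries where they do the work, as an engineer would, in place of code of your own. Each camera call takes 0.05 s, during which the arm holds its last target. There are 200 camera calls.

## Working session

There is one attempt and no reset: what is moved stays moved. The work goes in short steps, Python scripts to look and compute and a tool call to move; the robot and the scene stay as the last step left them, time stands still between calls to the robot, and variables do not carry over. Pictures are saved under pics/ and viewed, on a budget of 14 in all, crops included, one or two more only if the job needs it, and the job is handed in when it is done.

Besides the shell and the picture viewer there is one more tool, called after ">>>" as name(argument=value, ...) on one line, values as JSON. step_arm: Moves the arm, as the interface text tells. Its arguments: {"type":"object","properties":{"steps":{"type":"array"}},"required":["steps"]}

```bash
ls; mkdir -p pics
python3 - <<'E'
from rig import r, eyes
import cv2,json
s=r.read_state();print(s)
for n in("scene","top"):
    im=eyes.read_camera(n);cv2.imwrite(f"pics/a_{n}.png",im)
    print(n,eyes.get_calibration(n))
a=cv2.imread("pics/a_scene.png");b=cv2.imread("pics/a_top.png")
E
```

```text
pics
{'time_s': 0.0, 'joint_positions': array([-7.63767041e+01,  1.64560264e+01,  9.04241062e+01, -2.49000331e-03,
        7.32592219e+01, -8.59394764e+00]), 'qvel': array([0.01594079, 0.00482546, 0.08005985, 0.01860025, 0.05701277,
       0.01028502]), 'joint_efforts': array([ 1.95426233e-03, -4.05980480e+01, -2.92623639e+01, -1.99525670e-05,
        5.83407222e-03, -4.02653015e-06]), 'eef_pos': array([ 0.25510143, -0.62424946,  0.24390479]), 'eef_rot': array([-1.79861854e+02, -1.84678822e-02,  2.22179414e+01]), 'force': array([0.060418  , 0.77661571, 0.71036573]), 'moment': array([-0.01303062, -0.00433459,  0.01978371]), 'grip_width': 0.9985843144267347}
scene {'fx': 455.6830364989016, 'fy': 455.6830364989016, 'cx': 279.6758368002981, 'cy': 206.38947085249688, 'k1': 0.04666364844193245, 'R': array([[ 0.72214599,  0.69170188,  0.00732622],
       [ 0.36305985, -0.36998181, -0.85516139],
       [-0.58880618,  0.62021122, -0.51831006]]), 't': array([-0.43128483, -0.06708473,  1.60394973])}
top {'fx': 486.2565056336389, 'fy': 486.2565056336389, 'cx': 281.92067404756796, 'cy': 211.0312528890355, 'k1': -0.04501123934463332, 'R': array([[-0.00297224, -0.99989475,  0.01420074],
       [-0.9962773 ,  0.00173742, -0.08618891],
       [ 0.08615516, -0.01440405, -0.9961776 ]]), 't': array([-0.00951561,  0.5784397 ,  1.43034252])}
```

View pics/a_scene.png

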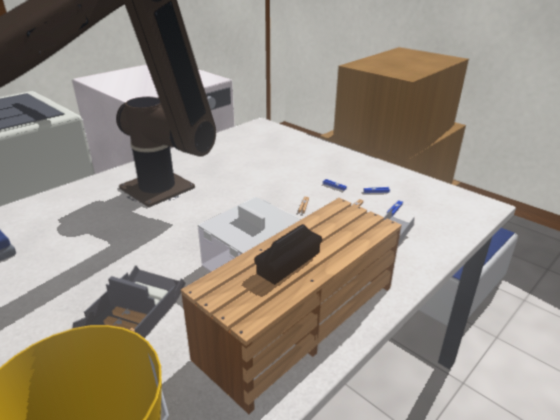

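View pics/a_top.png

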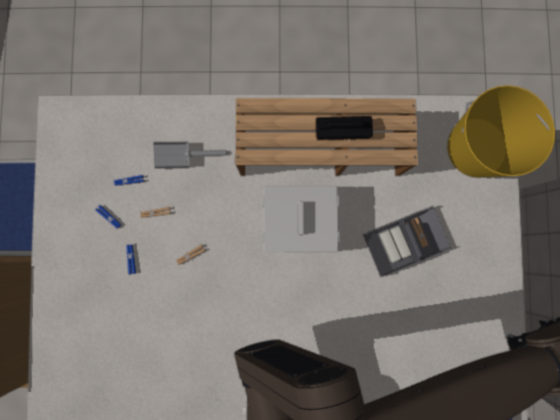

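Top view: lidded tub at (301,218), with the handle running along the image vertical. The caddy is at (409,240), with pegs in its right half and soap in its left. The shelf is at (325,135).

Candidates for strays: wooden (157,212) and (192,253); blue look-alikes (131,180), (110,216) and (131,259), which I leave. By the description I choose the two wooden ones. I'll check that in a close crop.

```bash
cat > h.py <<'E'
import numpy as np, cv2
from scipy.spatial.transform import Rotation as Ro
from rig import r, eyes
C={n:eyes.get_calibration(n) for n in("scene","top")}
def ray(n,p):
    c=C[n]; d=np.array([(p[0]-c["cx"])/c["fx"],(p[1]-c["cy"])/c["fy"]]); u=d.copy()
    for _ in range(20): u=d/(1+c["k1"]*(u@u))
    R=np.array(c["R"]); return -R.T@np.array(c["t"]), R.T@np.array([*u,1])
def onz(n,p,z):
    o,d=ray(n,p); return o+d*(z-o[2])/d[2]
def proj(n,X):
    c=C[n]; q=np.array(c["R"])@np.array(X)+c["t"]; u=q[:2]/q[2]; u=u*(1+c["k1"]*(u@u))
    return np.array([c["fx"]*u[0]+c["cx"],c["fy"]*u[1]+c["cy"]])
def shot(n,name,box=None,s=1):
    im=eyes.read_camera(n); o=im
    if box: o=im[box[1]:box[3],box[0]:box[2]]
    if s!=1: o=cv2.resize(o,None,fx=s,fy=s,interpolation=cv2.INTER_CUBIC)
    cv2.imwrite(f"pics/{name}.png",o); return im
def wood(im,lo=(5,70,70),hi=(25,255,255)):
    return cv2.inRange(cv2.cvtColor(im,cv2.COLOR_BGR2HSV),lo,hi)
def blobs(m,mina=20):
    cs,_=cv2.findContours(m,cv2.RETR_EXTERNAL,cv2.CHAIN_APPROX_NONE)
    return [c for c in cs if cv2.contourArea(c)>=mina]
E
python3 - <<'E'
from h import *
im=cv2.imread("pics/a_top.png")
cv2.imwrite("pics/crop.png",cv2.resize(im[140:295,85:470],None,fx=2.07,fy=2.07,interpolation=cv2.INTER_CUBIC))
m=wood(im); 
for c in blobs(m):
    (x,y),(w,h),a=cv2.minAreaRect(c)
    if y>165 and y<300 and x<460:
        b=cv2.boxPoints(((x,y),(w,h),a)); W=np.array([onz("top",q,.014)[:2] for q in b])
        e=W[1]-W[0];f=W[2]-W[1]; l=e if np.hypot(*e)>np.hypot(*f) else f
        print("wood",(x,y),W.mean(0).round(4),"len",np.hypot(*e),np.hypot(*f),"yaw",np.degrees(np.arctan2(l[1],l[0])))
hsv=cv2.cvtColor(im,cv2.COLOR_BGR2HSV)
for p in [(280,200),(301,218),(250,220),(322,240),(230,250),(375,265),(441,215),(395,245)]: print(p,hsv[p[1],p[0]])
g=cv2.Canny(cv2.GaussianBlur(im,(3,3),0),30,90)
E
```

```text
wood (181.00001525878906, 260.0000305175781) [0.433 0.291] len 0.023927590649648195 0.016084729696829784 yaw -63.45155291366694
wood (195.76470947265625, 251.44117736816406) [0.4585 0.2471] len 0.04643787045954415 0.020096639869397442 yaw -59.00309754608503
wood (419.27587890625, 231.6896514892578) [ 0.5159 -0.4268] len 0.022938825950483074 0.089479805863825 yaw -159.3418309161005
wood (145.0, 213.5) [0.5726 0.4016] len 0.015121650787174604 0.02419706942092332 yaw -90.09996061228505
wood (160.96923828125, 211.25387573242188) [0.5793 0.3535] len 0.05047417376965605 0.018808156657131384 yaw -82.94526898451737
(280, 200) [ 15   7 153]
(301, 218) [  8   7 152]
(250, 220) [ 13  14 159]
(322, 240) [ 10   5 153]
(230, 250) [ 13  15 158]
(375, 265) [  6  10 122]
(441, 215) [15 16 94]
(395, 245) [ 25  15 105]
```

View pics/crop.png

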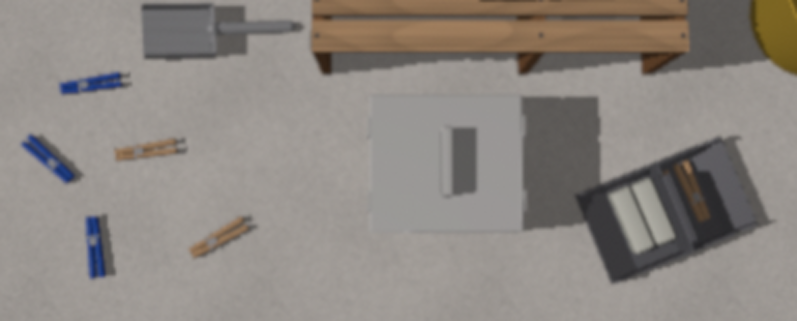

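Crop: exactly two wooden strays, at (143-175,212) and (177-208,253) in full-image pixels. The three others are blue and stay put. The tub is square to the world axes with its handle along x. The caddy's peg half is the right one. Next I measure the lid, shelf and caddy.

Run:
```python
from h import *
im=cv2.imread("pics/a_top.png"); sc=cv2.imread("pics/a_scene.png")
a=cv2.resize(im[200:280,360:460],(500,400),interpolation=cv2.INTER_CUBIC)
b=cv2.resize(sc[260:340,70:190],(600,400),interpolation=cv2.INTER_CUBIC)[:,:]
b=cv2.resize(b,(300,200)); 
c=cv2.resize(sc[190:290,190:310],(300,200))
a=cv2.convertScaleAbs(a,alpha=1.6); b=cv2.convertScaleAbs(b,alpha=1.3);c=cv2.convertScaleAbs(c,alpha=1.3)
cv2.imwrite("pics/caddy.png",np.hstack([a,np.vstack([b,c])]))
f=lambda u,v:(85+u/2.07,140+v/2.07)
for nm,z,ps in [("lid",.133,[(373,95),(522,97),(523,230),(370,231)]),("bar",.169,[(441,127),(452,127),(452,195),(441,195)]),("shelf top front",.194,[(313,52),(687,52)]),("shelf feet",0,[(326,73),(523,73),(648,73)])]:
    W=np.array([onz("top",f(*p),z) for p in ps]);print(nm,W[:,:2].round(4).tolist(),W.mean(0).round(4))
m=wood(im,(5,60,90)); m[:95]=0;m[175:]=0;m[:,:232]=0;m[:,420:]=0
c=cv2.minAreaRect(np.vstack(blobs(m,200)));print(c); print([onz("top",p,.194)[:2].round(4).tolist() for p in cv2.boxPoints(c)])
# front edge line of shelf
pts=[]
for x in range(250,405,5):
    if any(abs(x-k)<10 for k in (242,340,403)): continue
    col=np.where(m[:,x]>0)[0]; pts.append(onz("top",(x,col.max()+.5),.194)[:2])
pts=np.array(pts);print("front x vs y",np.polyfit(pts[:,1],pts[:,0],1))
```

```text
lid [[0.6393, 0.037], [0.6365, -0.1636], [0.4579, -0.1627], [0.4572, 0.041]] [ 0.5477 -0.0621  0.133 ]
bar [[0.5921, -0.0524], [0.5921, -0.0668], [0.5034, -0.0662], [0.5034, -0.0519]] [ 0.5478 -0.0594  0.169 ]
shelf top front [[0.6868, 0.113], [0.687, -0.3715]] [ 0.6869 -0.1293  0.194 ]
shelf feet [[0.6907, 0.1092], [0.6906, -0.1828], [0.6907, -0.3697]] [ 0.6906 -0.1478  0.    ]
((326.0, 131.5), (67.0, 182.0), 90.0)
[[0.8706, 0.1175], [0.8725, -0.3776], [0.6873, -0.3719], [0.6871, 0.1162]]
front x vs y [0.0013732  0.68793034]
```

View pics/caddy.png

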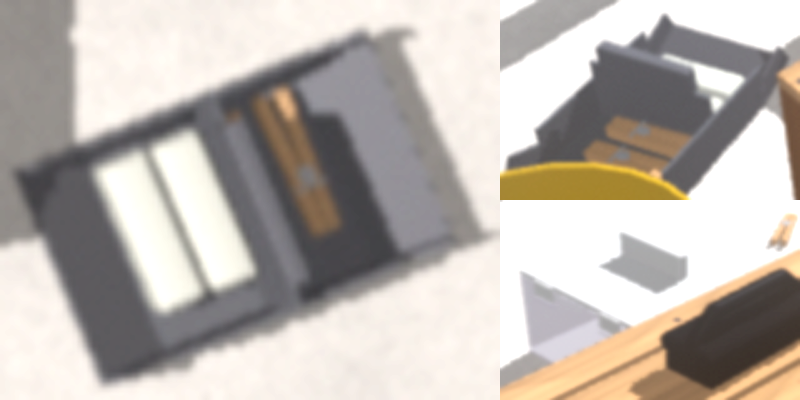

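Shelf: front at x≈0.688, outer sides at y 0.115 and -0.372 (0.487 wide against 0.490 given). That puts the wide bay's centre at y≈-0.034 and tub home at x≈0.765. The lid measures about 0.18 x 0.204 and its handle is at (0.548,-0.060), both consistent with the description. I move to the lid handle first.

>>> step_arm(steps=[[[0, 0, 0, 0, 0, 0.129, 1], [0, 0, 0, 0, 0, 0.129, 1], [0, 0, 0, 0, 0, 0.13, 1], [0.028, -0.054, 0, 0, 0, 0, 1], [0.028, -0.054, 0, 0, 0, 0, 1], [0.028, -0.054, 0, 0, 0, 0, 1], [0.028, -0.054, 0, 0, 0, 0, 1], [0.028, -0.054, 0, 0, 0, 0, 1]]])

```text
time_s: 1.1
eef_pos: [0.3957, -0.3528, 0.2448]
eef_rot: [-180.0, 0.0, -0.0]
force: [-0.0, -0.7, -0.1]
grip_width: 1.002
```

>>> step_arm(steps=[[[0.028, -0.054, 0, 0, 0, 0, 1], [0.028, -0.054, 0, 0, 0, 0, 1], [0.028, -0.054, 0, 0, 0, 0, 1], [0.028, -0.054, 0, 0, 0, 0, 1], [0.028, -0.054, 0, 0, 0, 0, 1], [0.014, -0.024, 0, 0, 0, 0, 1], [0, 0, 0, 0, 0, 0, 1], [0, 0, 0, 0, 0, 0, 1]]])

```text
time_s: 2.1
eef_pos: [0.5489, -0.0614, 0.2448]
eef_rot: [180.0, 0.1, -0.0]
force: [0.7, -0.5, 0.3]
grip_width: 1.004
```

>>> step_arm(steps=[[[0, 0, 0.05, 0, 0, 0, 1], [0, 0, 0.025, 0, 0, 0, 1], [0, 0, 0.018, 0, 0, 0, 1], [0, 0, 0, 0, 0, 0, 0], [0, 0, 0, 0, 0, 0, 0], [0, 0, 0, 0, 0, 0, 0], [0, 0, 0, 0, 0, 0, 0], [0, 0, 0, 0, 0, 0, 0]]])

```text
time_s: 3.1
eef_pos: [0.5501, -0.0611, 0.1536]
eef_rot: [180.0, -0.1, -0.0]
force: [0.1, 0.7, 3.3]
grip_width: 0.154
```

>>> step_arm(steps=[[[0, 0, 0, 0, 0, 0, 0], [0, 0, 0, 0, 0, 0, 0], [0, 0, -0.01, 0, 0, 0, 0], [0, 0, -0.02, 0, 0, 0, 0], [0, 0, -0.03, 0, 0, 0, 0], [0, 0, -0.04, 0, 0, 0, 0], [0, 0, 0, 0, 0, 0, 0], [0, 0, 0, 0, 0, 0, 0]]])

```text
time_s: 4.1
eef_pos: [0.5485, -0.0606, 0.2509]
eef_rot: [-180.0, 0.1, -0.0]
force: [-0.6, -0.5, -1.8]
grip_width: 0.156
```

>>> step_arm(steps=[[[-0.02, -0.058, 0, 0, 0, 0, 0], [-0.02, -0.058, 0, 0, 0, 0, 0], [-0.02, -0.058, 0, 0, 0, 0, 0], [-0.02, -0.058, 0, 0, 0, 0, 0], [-0.036, -0.05, 0, 0, 0, 0, 0], [-0.036, -0.05, 0, 0, 0, 0, 0], [-0.036, -0.05, 0, 0, 0, 0, 0], [-0.036, -0.05, 0, 0, 0, 0, 0]]])

```text
time_s: 5.1
eef_pos: [0.3231, 0.3718, 0.2499]
eef_rot: [179.9, 0.2, -0.0]
force: [0.5, 0.4, -2.0]
grip_width: 0.15
```

>>> step_arm(steps=[[[-0.036, -0.05, 0, 0, 0, 0, 0], [-0.01, 0, 0.04, 0, 0, 0, 0], [0, 0, 0.06, 0, 0, 0, 0], [0, 0, 0.06, 0, 0, 0, 0], [0, 0, 0.04, 0, 0, 0, 0], [0, 0, 0.012, 0, 0, 0, 0], [0, 0, 0, 0, 0, 0, 0], [0, 0, 0, 0, 0, 0, 0]]])

```text
time_s: 6.1
eef_pos: [0.2794, 0.421, 0.0402]
eef_rot: [180.0, 0.0, -0.0]
force: [0.1, -0.2, -1.1]
grip_width: 0.157
```

>>> step_arm(steps=[[[0, 0, 0.002, 0, 0, 0, 0], [0, 0, 0, 0, 0, 0, 0.3], [0, 0, 0, 0, 0, 0, 1], [0, 0, 0, 0, 0, 0, 1], [0, 0, 0, 0, 0, 0, 1], [0, 0, -0.04, 0, 0, 0, 1], [0, 0, -0.06, 0, 0, 0, 1], [0, 0, -0.06, 0, 0, 0, 1]]])

```text
time_s: 7.1
eef_pos: [0.2791, 0.4208, 0.1997]
eef_rot: [180.0, 0.0, -0.0]
force: [1.0, 0.6, -0.8]
grip_width: 0.999
```

```bash
cat >> h.py <<'E'
def pegs(im,z=.014,box=(90,160,260,300)):
    x0,y0,x1,y1=box; m=np.zeros(im.shape[:2],np.uint8); m[y0:y1,x0:x1]=wood(im)[y0:y1,x0:x1]
    m=cv2.morphologyEx(m,cv2.MORPH_CLOSE,np.ones((9,9),np.uint8)); out=[]
    for c in blobs(m,40):
        b=cv2.boxPoints(cv2.minAreaRect(c)); W=np.array([onz("top",q,z)[:2] for q in b])
        e=W[1]-W[0];f=W[2]-W[1]; l=e if np.hypot(*e)>np.hypot(*f) else f
        print("peg px",b.mean(0).round(1),"xy",W.mean(0).round(4),"size",np.hypot(*e).round(3),np.hypot(*f).round(3),"axis yaw",np.degrees(np.arctan2(l[1],l[0])).round(1))
E
python3 - <<'E'
from h import *
im=shot("top","b_top"); pegs(im)
print(r.read_state()["eef_pos"])
E
```

```text
peg px [190.3 254.9] xy [0.4481 0.2634] size 0.087 0.02 axis yaw -58.2
peg px [155. 212.] xy [0.5771 0.3715] size 0.087 0.019 axis yaw -83.4
peg px [247.5 166.5] xy [0.7154 0.0932] size 0.07 0.04 axis yaw -90.1
[0.28247667 0.42445109 0.20972526]
```

View pics/b_top.png

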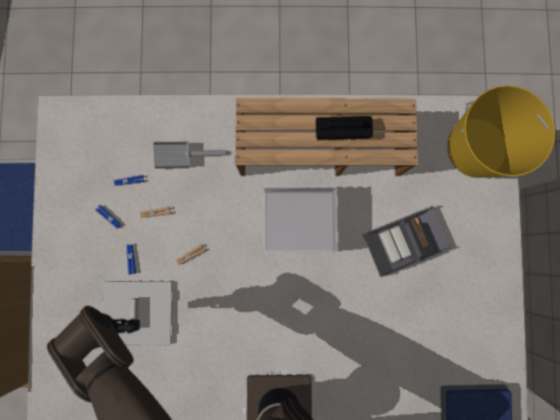

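The lid is off and lies at about (137,313); the tub is open and empty. The strays are at (190,255) and (155,212), both 87 x 20 mm, which fits. Stray A is next, with tool yaw 121.8 so the jaws close across it.

>>> step_arm(steps=[[[0.041, 0.039, 0, 0, 0, 0, 1], [0.042, 0.039, 0, 0, 0, 0, 1], [0.042, 0.04, 0, 0, 0, 0, 1], [0.042, 0.04, 0, 0, 0, 0, 1], [0, 0, 0, 0, 0, -0.1772, 1], [0, 0, 0, 0, 0, -0.1772, 1], [0, 0, 0, 0, 0, -0.1772, 1], [0, 0, 0, 0, 0, -0.1772, 1]]])

```text
time_s: 8.15
eef_pos: [0.4464, 0.263, 0.198]
eef_rot: [-180.0, 0.0, 40.9]
force: [-0.2, 0.1, -0.6]
grip_width: 1.001
```

>>> step_arm(steps=[[[0, 0, 0, 0, 0, -0.1772, 1], [0, 0, 0, 0, 0, -0.1772, 1], [0, 0, 0, 0, 0, -0.1772, 1], [0, 0, 0, 0, 0, -0.1772, 1], [0, 0, 0, 0, 0, -0.1772, 1], [0, 0, 0, 0, 0, -0.1772, 1], [0, 0, 0, 0, 0, -0.1772, 1], [0, 0, 0, 0, 0, -0.1772, 1]]])

```text
time_s: 9.15
eef_pos: [0.4464, 0.2631, 0.198]
eef_rot: [-180.0, -0.0, 122.2]
force: [-0.5, 0.2, 0.9]
grip_width: 1.001
```

>>> step_arm(steps=[[[0, 0, 0, 0, 0, 0, 1]]])

```text
time_s: 9.28
eef_pos: [0.4464, 0.2631, 0.198]
eef_rot: [-180.0, -0.0, 121.7]
force: [-0.1, 1.5, 0.2]
grip_width: 1.001
```

>>> step_arm(steps=[[[0, 0, 0.06, 0, 0, 0, 1], [0, 0, 0.06, 0, 0, 0, 1], [0, 0, 0.04, 0, 0, 0, 1], [0, 0, 0.02, 0, 0, 0, 1], [0, 0, 0, 0, 0, 0, 0], [0, 0, 0, 0, 0, 0, 0], [0, 0, 0, 0, 0, 0, 0], [0, 0, 0, 0, 0, 0, 0]]])

```text
time_s: 10.28
eef_pos: [0.4477, 0.2636, 0.0201]
eef_rot: [179.8, 0.0, 121.8]
force: [0.9, -1.4, -0.1]
grip_width: 0.208
```

>>> step_arm(steps=[[[0, 0, 0, 0, 0, 0, 0], [0, 0, 0, 0, 0, 0, 0], [0, 0, -0.05, 0, 0, 0, 0], [0, 0, -0.06, 0, 0, 0, 0], [0, 0, -0.06, 0, 0, 0, 0], [0, 0, -0.03, 0, 0, 0, 0], [0, 0, 0, 0, 0, 0, 0], [0, 0, 0, 0, 0, 0, 0]]])

```text
time_s: 11.28
eef_pos: [0.4455, 0.2628, 0.2166]
eef_rot: [-179.8, -0.0, 121.8]
force: [0.5, -0.4, -0.1]
grip_width: 0.214
```

>>> step_arm(steps=[[[-0.0536, -0.0126, 0, 0, 0, 0, 0], [-0.0536, -0.0126, 0, 0, 0, 0, 0], [-0.0536, -0.0126, 0, 0, 0, 0, 0], [-0.0536, -0.0126, 0, 0, 0, 0, 0], [-0.0536, -0.0126, 0, 0, 0, 0, 0], [-0.0536, -0.0126, 0, 0, 0, 0, 0], [0, 0, 0, 0, 0, 0, 0], [0, 0, 0.05, 0, 0, 0, 0]]])

```text
time_s: 12.28
eef_pos: [0.554, -0.0508, 0.1701]
eef_rot: [179.7, 0.3, 121.7]
force: [-0.3, -0.1, -1.7]
grip_width: 0.211
```

>>> step_arm(steps=[[[0, 0, 0.05, 0, 0, 0, 0], [0, 0, 0.025, 0, 0, 0, 0], [0, 0, 0, 0, 0, 0, 0], [0, 0, 0, 0, 0, 0, 0.6], [0, 0, 0, 0, 0, 0, 0.6], [0, 0, 0, 0, 0, 0, 0.6], [0, 0, -0.06, 0, 0, 0, 0.6], [0, 0, -0.06, 0, 0, 0, 0.8]]])

```text
time_s: 13.28
eef_pos: [0.5513, -0.0499, 0.2146]
eef_rot: [-180.0, -0.0, 121.8]
force: [0.5, -0.4, 0.9]
grip_width: 0.788
```

Run:
```python
from h import *
im=shot("top","c_top"); pegs(im); print(r.read_state()["eef_pos"])
```

```text
peg px [155. 212.] xy [0.5771 0.3715] size 0.087 0.019 axis yaw -82.9
peg px [247.5 167. ] xy [0.7139 0.0932] size 0.07 0.043 axis yaw -90.1
[ 0.55613564 -0.05106339  0.22562495]
```

>>> step_arm(steps=[[[0.0492, 0.0349, 0, 0, 0, 0, 1], [0.0492, 0.0349, 0, 0, 0, 0, 1], [0.0492, 0.0349, 0, 0, 0, 0, 1], [0.0492, 0.0349, 0, 0, 0, 0, 1], [0.0492, 0.0349, 0, 0, 0, 0, 1], [0.0492, 0.0349, 0, 0, 0, 0, 1], [0.0492, 0.0349, 0, 0, 0, 0, 1], [0, 0, 0, 0, 0, 0.145, 1]]])

```text
time_s: 14.32
eef_pos: [0.5771, 0.3757, 0.2134]
eef_rot: [179.9, -0.0, 113.6]
force: [0.4, -1.2, -0.3]
grip_width: 0.999
```

>>> step_arm(steps=[[[0, 0, 0, 0, 0, 0.145, 1], [0, 0, 0, 0, 0, 0.145, 1], [0, 0, 0.04, 0, 0, 0, 1], [0, 0, 0, 0, 0, 0, 1], [0, 0, 0, 0, 0, 0, 1]]])

```text
time_s: 14.95
eef_pos: [0.5782, 0.3716, 0.1744]
eef_rot: [179.9, -0.0, 96.9]
force: [0.1, -0.1, 0.6]
grip_width: 1.002
```

>>> step_arm(steps=[[[0, 0, 0.06, 0, 0, 0, 1], [0, 0, 0.06, 0, 0, 0, 1], [0, 0, 0.025, 0, 0, 0, 1], [0, 0, 0.011, 0, 0, 0, 1], [0, 0, 0, 0, 0, 0, 0], [0, 0, 0, 0, 0, 0, 0], [0, 0, 0, 0, 0, 0, 0], [0, 0, 0, 0, 0, 0, 0]]])

```text
time_s: 15.95
eef_pos: [0.579, 0.372, 0.0194]
eef_rot: [179.8, -0.1, 96.9]
force: [-0.2, 0.6, 0.3]
grip_width: 0.212
```

>>> step_arm(steps=[[[0, 0, 0, 0, 0, 0, 0], [0, 0, 0, 0, 0, 0, 0], [0, 0, -0.05, 0, 0, 0, 0], [0, 0, -0.06, 0, 0, 0, 0], [0, 0, -0.06, 0, 0, 0, 0], [0, 0, -0.03, 0, 0, 0, 0], [0, 0, 0, 0, 0, 0, 0], [0, 0, 0, 0, 0, 0, 0]]])

```text
time_s: 16.95
eef_pos: [0.5767, 0.3709, 0.2147]
eef_rot: [-179.8, 0.1, 96.9]
force: [-0.4, 0.0, -1.1]
grip_width: 0.208
```

>>> step_arm(steps=[[[-0.0606, -0.0113, 0, 0, 0, 0, 0], [-0.0606, -0.0113, 0, 0, 0, 0, 0], [-0.0606, -0.0113, 0, 0, 0, 0, 0], [-0.0606, -0.0113, 0, 0, 0, 0, 0], [-0.0606, -0.0113, 0, 0, 0, 0, 0], [-0.0606, -0.0113, 0, 0, 0, 0, 0], [-0.0606, -0.0113, 0, 0, 0, 0, 0], [0, 0, 0, 0, 0, 0, 0]]])

```text
time_s: 17.95
eef_pos: [0.5486, -0.0627, 0.2142]
eef_rot: [-179.7, -0.1, 96.5]
force: [-0.6, 0.9, -0.0]
grip_width: 0.21
```

>>> step_arm(steps=[[[0, 0, 0.06, 0, 0, 0, 0], [0, 0, 0.05, 0, 0, 0, 0], [0, 0, 0.01, 0, 0, 0, 0], [0, 0, 0, 0, 0, 0, 0.6], [0, 0, 0, 0, 0, 0, 0.6], [0, 0, 0, 0, 0, 0, 0.6], [0, 0, -0.06, 0, 0, 0, 0.6], [0, 0, -0.06, 0, 0, 0, 0.8]]])

```text
time_s: 18.95
eef_pos: [0.55, -0.0592, 0.2194]
eef_rot: [180.0, 0.0, 96.9]
force: [1.1, -0.8, 0.7]
grip_width: 0.792
```

>>> step_arm(steps=[[[0, 0, -0.03, 0, 0, 0.184, 1], [0, 0, 0, 0, 0, 0.187, 1], [0, 0, 0, 0, 0, 0.187, 1], [0, 0, 0, 0, 0, 0.187, 1], [0, 0, 0, 0, 0, 0.187, 1], [0, 0, 0, 0, 0, 0.187, 1], [0, 0, 0, 0, 0, 0.187, 1], [0, 0, 0, 0, 0, 0, 1]]])

```text
time_s: 19.95
eef_pos: [0.5505, -0.0593, 0.2487]
eef_rot: [179.9, -0.1, 22.2]
force: [-0.8, -0.0, 0.1]
grip_width: 0.998
```

>>> step_arm(steps=[[[-0.06, 0, 0, 0, 0, 0, 1], [-0.06, 0, 0, 0, 0, 0, 1], [0, 0, 0, 0, 0, 0, 1], [0, 0, 0, 0, 0, 0, 1]]])

```text
time_s: 20.45
eef_pos: [0.4396, -0.1045, 0.2484]
eef_rot: [179.9, -0.1, 22.1]
force: [0.6, 0.9, 0.0]
grip_width: 1.0
```

Run:
```python
from h import *
im=shot("top","d_top"); pegs(im); print(r.read_state()["eef_pos"])
a=cv2.convertScaleAbs(cv2.resize(im[175:285,255:465],None,fx=3.8,fy=3.8,interpolation=cv2.INTER_CUBIC),alpha=1.5)
cv2.imwrite("pics/d.png",a)
```

```text
peg px [247.5 167. ] xy [0.7139 0.0932] size 0.07 0.043 axis yaw -90.1
[ 0.43999236 -0.10442099  0.24840899]
```

View pics/d.png

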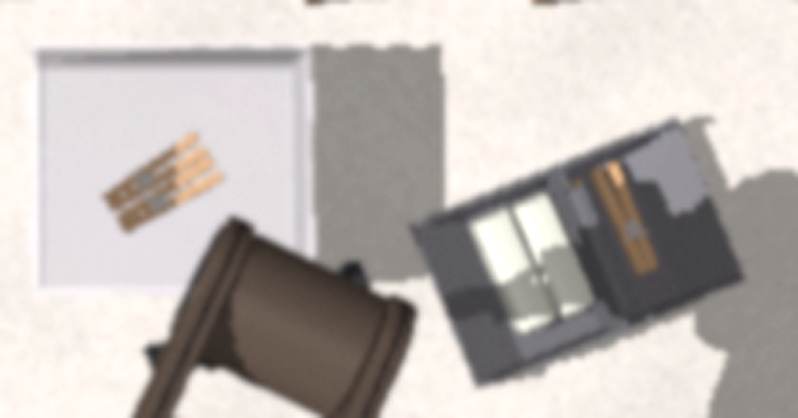

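Both strays lie in the tub, at crop (170,180). The caddy is unmoved: crop corners (412,228), (478,383), (743,275) and (678,120), bar centre near (592,250).

Run:
```python
from h import *
f=lambda u,v:(255+u/3.8,175+v/3.8)
for z in(.04,.05):
    W=np.array([onz("top",f(*p),z)[:2] for p in [(412,228),(478,383),(743,275),(678,120)]]);c=W.mean(0)
    ax=(W[0]+W[1]-W[2]-W[3])/2; ay=(W[0]+W[3]-W[1]-W[2])/2
    print(z,c,np.hypot(*ax),np.hypot(*ay),np.degrees(np.arctan2(ax[1],ax[0])),np.degrees(np.arctan2(ay[1],ay[0])))
print("bar top view",onz("top",f(592,250),.098),[onz("top",f(*p),.098) for p in[(553,180),(630,320)]])
for p in [(110,278),(146.8,295.2)]: print("bar scene",onz("scene",p,.098))
print("tub",[onz("top",f(*p),.125)[:2].round(3) for p in[(38,50),(313,50),(38,287)]])
# soaps
im=cv2.imread("pics/a_top.png"); m=cv2.inRange(im,(135,135,135),(255,255,255)); 
n=np.zeros_like(m); n[215:270,372:415]=m[215:270,372:415]
for c in blobs(n,60):
    q=cv2.minAreaRect(c); b=cv2.boxPoints(q); print("soap",q,np.array([onz("top",k,.036)[:2] for k in b]).mean(0))
```

```text
0.04 [ 0.48703415 -0.38221462] 0.2272484686597235 0.1305526845186734 111.52600855025293 21.934139061654218
0.05 [ 0.48679714 -0.37948058] 0.2256647070729892 0.1296428243642566 111.52600855025293 21.93413906165418
bar top view [ 0.48640855 -0.37658302  0.098     ] [array([ 0.53903446, -0.34830468,  0.098     ]), array([ 0.4340093 , -0.40404113,  0.098     ])]
bar scene [ 0.45095778 -0.40282784  0.098     ]
bar scene [ 0.55984058 -0.37689963  0.098     ]
tub [array([0.634, 0.038]), array([ 0.634, -0.165]), array([0.46 , 0.038])]
soap ((389.4410400390625, 246.15086364746094), (30.061412811279297, 8.70349407196045), 66.37062072753906) [ 0.472343   -0.32960667]
soap ((399.9310302734375, 241.6724090576172), (29.543947219848633, 8.27230453491211), 66.80140686035156) [ 0.48549333 -0.36131739]
soap ((390.0, 220.5), (11.0, 30.0), 90.0) [ 0.54858329 -0.33297895]
```

>>> step_arm(steps=[[[-0.0118, 0.0546, 0, 0, 0, 0, 1], [-0.0118, 0.0546, 0, 0, 0, 0, 1], [-0.0118, 0.0546, 0, 0, 0, 0, 1], [-0.0118, 0.0546, 0, 0, 0, 0, 1], [-0.0118, 0.0546, 0, 0, 0, 0, 1], [0, 0, 0.04, 0, 0, 0, 1], [0, 0, 0, 0, 0, 0, 1], [0, 0, 0, 0, 0, 0, 1]]])

```text
time_s: 21.5
eef_pos: [0.488, -0.3791, 0.208]
eef_rot: [180.0, -0.0, 22.2]
force: [0.1, -0.6, 1.3]
grip_width: 0.995
```

Run:
```python
from h import *
s=r.read_state();print(s["eef_pos"],s["eef_rot"],s["joint_positions"].round(1))
im=shot("top","e_top");sc=shot("scene","e_scene")
a=cv2.resize(im[195:285,350:460],None,fx=3.6,fy=3.6,interpolation=cv2.INTER_CUBIC)
b=cv2.resize(sc[190:340,70:235],None,fx=2.4,fy=2.16,interpolation=cv2.INTER_CUBIC)
cv2.imwrite("pics/e.png",cv2.convertScaleAbs(np.hstack([a,b]),alpha=1.4))
```

```text
[ 0.48795073 -0.37910339  0.20795161] [ 1.79979393e+02 -1.62447666e-02  2.21746506e+01] [-47.2  11.1 100.7   0.   68.2  20.6]
```

View pics/e.png

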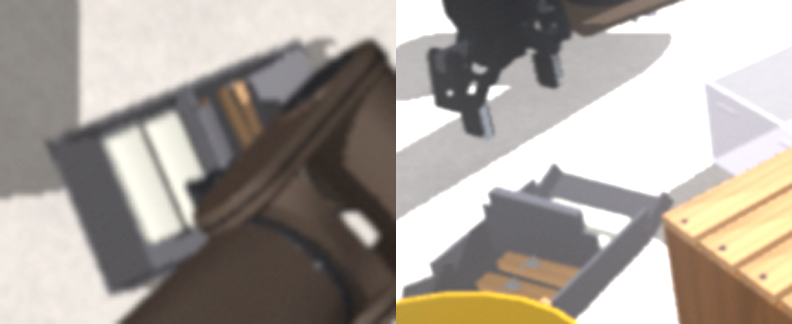

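The jaws stand over the caddy's bar, one finger either side, and two pegs are seen in the peg half. Down and grip.

>>> step_arm(steps=[[[0, 0, 0.06, 0, 0, 0, 1], [0, 0, 0.045, 0, 0, 0, 1], [0, 0, 0.023, 0, 0, 0, 1], [0, 0, 0, 0, 0, 0, 0], [0, 0, 0, 0, 0, 0, 0], [0, 0, 0, 0, 0, 0, 0], [0, 0, 0, 0, 0, 0, 0], [0, 0, 0, 0, 0, 0, 0]]])

```text
time_s: 22.6
eef_pos: [0.4882, -0.3811, 0.0816]
eef_rot: [179.7, -0.1, 22.1]
force: [1.4, -3.4, 4.9]
grip_width: 0.153
```

>>> step_arm(steps=[[[0, 0, 0, 0, 0, 0, 0], [0, 0, 0, 0, 0, 0, 0], [0, 0, -0.01, 0, 0, 0, 0], [0, 0, -0.02, 0, 0, 0, 0], [0, 0, -0.03, 0, 0, 0, 0], [0, 0, -0.04, 0, 0, 0, 0], [0, 0, -0.04, 0, 0, 0, 0], [0, 0, -0.04, 0, 0, 0, 0]]])

```text
time_s: 23.6
eef_pos: [0.4861, -0.3784, 0.2601]
eef_rot: [-179.8, 0.1, 22.1]
force: [0.5, -0.5, -4.6]
grip_width: 0.15
```

>>> step_arm(steps=[[[0, 0, -0.005, 0, 0, 0.129, 0], [0, 0, -0.005, 0, 0, 0.129, 0], [0, 0, -0.005, 0, 0, 0.129, 0], [0.005, -0.028, 0, 0, 0, 0, 0], [0.0095, -0.052, 0, 0, 0, 0, 0], [0.0095, -0.052, 0, 0, 0, 0, 0], [0.0095, -0.052, 0, 0, 0, 0, 0], [0.0095, -0.052, 0, 0, 0, 0, 0]]])

```text
time_s: 24.6
eef_pos: [0.5293, -0.1412, 0.2739]
eef_rot: [-179.9, 0.1, -0.1]
force: [0.9, 0.4, -4.2]
grip_width: 0.154
```

>>> step_arm(steps=[[[0.0095, -0.052, 0, 0, 0, 0, 0], [0.0095, -0.046, 0, 0, 0, 0, 0], [0, 0, 0, 0, 0, 0, 0], [0, 0, 0, 0, 0, 0, 0], [0, 0, 0, 0, 0, 0, 0]]])

```text
time_s: 25.22
eef_pos: [0.549, -0.0464, 0.2741]
eef_rot: [180.0, 0.1, -0.2]
force: [-0.3, -0.3, -4.9]
grip_width: 0.152
```

>>> step_arm(steps=[[[0, 0, 0, 0.12, 0, 0, 0], [0, 0, 0, 0.14, 0, 0, 0], [0, 0, 0, 0.14, 0, 0, 0], [0, 0, 0, 0.14, 0, 0, 0], [0, 0, 0, 0, 0, 0, 0]]])

```text
time_s: 25.85
eef_pos: [0.549, -0.0485, 0.2727]
eef_rot: [-149.2, 0.1, -0.3]
force: [0.6, 0.1, -5.6]
grip_width: 0.152
```

Run:
```python
from h import *
s=r.read_state();R=Ro.from_euler("xyz",s["eef_rot"],degrees=True).as_matrix()
print(s["eef_pos"],s["joint_positions"].round(1),"tool y",R[:,1].round(2),"tool z",R[:,2].round(2))
```

```text
[ 0.54902797 -0.04848295  0.27274715] [-27.2   4.  105.1  27.2  86.5  57.7] tool y [-0.01 -0.86 -0.51] tool z [ 0.    0.51 -0.86]
```

>>> step_arm(steps=[[[0, 0, 0, 0.13, 0, 0, 0], [0, 0, 0, 0.13, 0, 0, 0], [0, 0, 0, 0.13, 0, 0, 0], [0, 0, 0, 0.13, 0, 0, 0], [0, 0, 0, 0.13, 0, 0, 0], [0, 0, 0, 0.05, 0, 0, 0], [0, 0, 0, 0, 0, 0, 0], [0, 0, 0, 0, 0, 0, 0]]])

```text
time_s: 26.85
eef_pos: [0.5499, -0.0455, 0.2751]
eef_rot: [-109.1, -0.1, -0.1]
force: [0.4, 0.6, -4.6]
grip_width: 0.153
```

Run:
```python
from h import *
s=r.read_state();print(s["eef_pos"],s["eef_rot"],s["joint_positions"].round(1),s["force"].round(1))
im=shot("top","f_top");sc=shot("scene","f_scene")
a=cv2.resize(im[170:275,250:385],None,fx=2.8,fy=2.8,interpolation=cv2.INTER_CUBIC)
b=cv2.resize(sc[130:300,170:330],None,fx=2.4,fy=294/170,interpolation=cv2.INTER_CUBIC)
cv2.imwrite("pics/f.png",cv2.convertScaleAbs(np.hstack([a,b]),alpha=1.3))
```

```text
[ 0.54986418 -0.04546223  0.27513505] [-1.09139907e+02 -8.84434727e-02 -7.16833002e-02] [-35.5  16.2 104.9  53.8 107.4  46.9] [ 0.4  0.6 -4.6]
```

View pics/f.png

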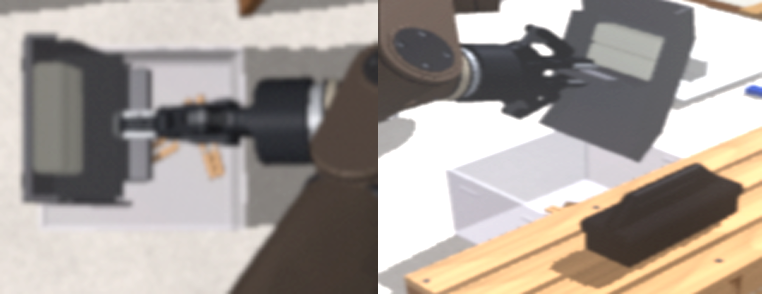

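The tub now shows the poured pegs, and the soap is still held in its own half. Tilt back level.

>>> step_arm(steps=[[[0, 0, 0, -0.14, 0, 0, 0], [0, 0, 0, -0.16, 0, 0, 0], [0, 0, 0, -0.16, 0, 0, 0], [0, 0, 0, -0.16, 0, 0, 0], [0, 0, 0, -0.16, 0, 0, 0], [0, 0, 0, -0.16, 0, 0, 0], [0, 0, 0, -0.16, 0, 0, 0], [0, 0, 0, -0.14, 0, 0, 0]]])

```text
time_s: 27.95
eef_pos: [0.5489, -0.0443, 0.2755]
eef_rot: [179.9, 0.0, -0.1]
force: [0.1, -0.5, -4.0]
grip_width: 0.153
```

>>> step_arm(steps=[[[0, 0, 0, 0, 0, 0, 0], [-0.009, 0.052, 0, 0, 0, 0, 0], [-0.009, 0.052, 0, 0, 0, 0, 0], [-0.009, 0.052, 0, 0, 0, 0, 0], [-0.009, 0.052, 0, 0, 0, 0, 0], [-0.009, 0.052, 0, 0, 0, 0, 0], [-0.009, 0.052, 0, 0, 0, 0, 0], [-0.009, 0.042, 0, 0, 0, 0, 0]]])

```text
time_s: 28.95
eef_pos: [0.4846, -0.4015, 0.2739]
eef_rot: [-179.7, -0.1, -0.2]
force: [0.6, 0.4, -4.9]
grip_width: 0.154
```

>>> step_arm(steps=[[[0, 0, 0, 0, 0, 0, 0], [0, 0, 0.05, 0, 0, 0, 0], [0, 0, 0.05, 0, 0, 0, 0], [0, 0, 0.05, 0, 0, 0, 0], [0, 0, 0.02, 0, 0, 0, 0], [0, 0, 0.01, 0, 0, 0, 0], [0, 0, 0, 0, 0, 0, 0], [0, 0, 0, 0, 0, 0, 0]]])

```text
time_s: 29.95
eef_pos: [0.487, -0.4006, 0.0969]
eef_rot: [179.8, -0.2, -0.1]
force: [-0.3, 0.3, -4.9]
grip_width: 0.156
```

>>> step_arm(steps=[[[0, 0, 0.008, 0, 0, 0, 0], [0, 0, 0.005, 0, 0, 0, 0], [0, 0, 0, 0, 0, 0, 0], [0, 0, 0, 0, 0, 0, 0]]])

```text
time_s: 30.45
eef_pos: [0.4859, -0.3997, 0.0816]
eef_rot: [180.0, -0.0, -0.1]
force: [-1.0, -1.5, -3.0]
grip_width: 0.148
```

>>> step_arm(steps=[[[0, 0, 0.002, 0, 0, 0, 0], [0, 0, 0, 0, 0, 0, 0.3], [0, 0, 0, 0, 0, 0, 1], [0, 0, 0, 0, 0, 0, 1], [0, 0, 0, 0, 0, 0, 1], [0, 0, -0.04, 0, 0, 0, 1], [0, 0, -0.06, 0, 0, 0, 1], [0, 0, -0.06, 0, 0, 0, 1]]])

```text
time_s: 31.45
eef_pos: [0.4856, -0.3992, 0.2405]
eef_rot: [-180.0, 0.0, -0.1]
force: [0.6, -0.7, 0.5]
grip_width: 1.0
```

>>> step_arm(steps=[[[-0.02, 0.02, -0.02, 0, 0, 0, 1], [-0.04, -0.04, 0, 0, 0, 0, 1], [-0.03, -0.05, 0, 0, 0, 0, 1], [0, -0.06, 0, 0, 0, 0, 1], [0, 0, 0, 0, 0, 0, 1], [0, 0, 0, 0, 0, 0, 1]]])

```text
time_s: 32.2
eef_pos: [0.3963, -0.2695, 0.2598]
eef_rot: [179.9, -0.0, -0.1]
force: [0.0, -0.4, 1.7]
grip_width: 0.999
```

Run:
```python
from h import *
print(r.read_state()["eef_pos"])
im=shot("top","g_top"); pegs(im)
cv2.imwrite("pics/g.png",cv2.convertScaleAbs(cv2.resize(im[165:350,90:470],None,fx=2.1,fy=2.1,interpolation=cv2.INTER_CUBIC),alpha=1.3))
```

```text
[ 0.39630198 -0.26947985  0.25975121]
peg px [247.5 167. ] xy [0.7139 0.0932] size 0.07 0.043 axis yaw -90.1
```

View pics/g.png

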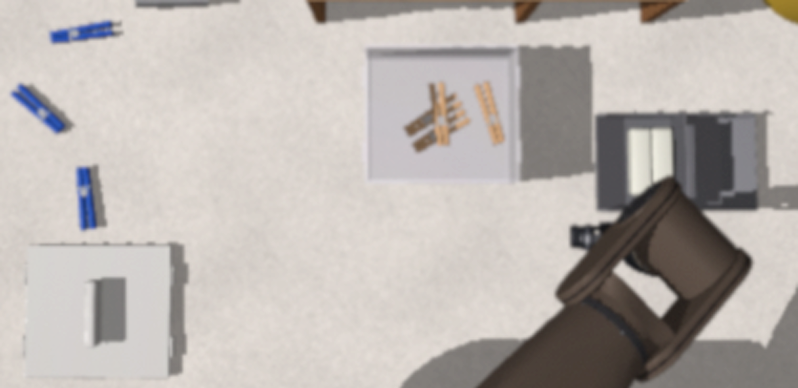

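The picture shows four pegs in the tub, the caddy upright with both soaps at crop (650,160) and its peg half empty. The lid is at crop (98,310) where I set it. I measure the lid and tub before fetching it.

Run:
```python
from h import *
f=lambda u,v:(90+u/2.1,165+v/2.1)
print("bar",onz("top",f(95,312),.054)); 
print("tub corners",[onz("top",f(*p),.125)[:2].round(4).tolist() for p in[(366,48),(519,48),(519,182),(366,182)]])
im=cv2.imread("pics/g_top.png"); g=cv2.GaussianBlur(cv2.cvtColor(im,cv2.COLOR_BGR2GRAY),(3,3),0).astype(int)
print("row y215 left",g[215,255:275],"right",g[215,325:345]); print("col 300 top",g[180:198,290],"bot",g[240:260,290])
```

```text
bar [0.27961313 0.41379143 0.054     ]
tub corners [[0.6349, 0.0397], [0.6347, -0.1645], [0.4564, -0.1623], [0.457, 0.0397]]
row y215 left [168 169 168 168 166 166 166 168 168 163 153 147 148 150 151 151 150 150
 150 150] right [131 137 145 149 150 150 147 141 137 137 139 133 119 104  98  97  98  98
  97  97]
col 300 top [164 164 163 161 161 162 159 144 120 102  99 109 124 137 146 149 149 150] bot [151 151 151 151 151 151 151 151 152 154 158 161 164 166 167 168 168 166
 165 164]
```

>>> step_arm(steps=[[[0.0168, -0.0538, 0, 0, 0, 0, 1], [0.0168, -0.0538, 0, 0, 0, 0, 1], [0.0168, -0.0538, 0, 0, 0, 0, 1], [0.0168, -0.0538, 0, 0, 0, 0, 1], [0.0168, -0.0538, 0, 0, 0, 0, 1], [-0.016, -0.05, 0, 0, 0, 0, 1], [-0.016, -0.05, 0, 0, 0, 0, 1], [-0.016, -0.05, 0, 0, 0, 0, 1]]])

```text
time_s: 33.25
eef_pos: [0.4335, 0.1505, 0.2594]
eef_rot: [180.0, -0.0, -0.2]
force: [0.6, 0.6, -0.1]
grip_width: 0.999
```

>>> step_arm(steps=[[[-0.016, -0.05, 0, 0, 0, 0, 1], [-0.016, -0.05, 0, 0, 0, 0, 1], [-0.0303, -0.0428, 0, 0, 0, 0, 1], [-0.0303, -0.0428, 0, 0, 0, 0, 1], [-0.0303, -0.0428, 0, 0, 0, 0, 1], [-0.0303, -0.0428, 0, 0, 0, 0, 1], [0, 0, 0.06, 0, 0, 0, 1], [0, 0, 0, 0, 0, 0, 1]]])

```text
time_s: 34.25
eef_pos: [0.2782, 0.419, 0.194]
eef_rot: [179.5, 0.5, -0.1]
force: [-0.1, -0.4, 0.2]
grip_width: 0.999
```

>>> step_arm(steps=[[[0, 0, 0, 0, 0, 0, 1], [0, 0, 0, 0, 0, 0, 1]]])

```text
time_s: 34.5
eef_pos: [0.2821, 0.4218, 0.2021]
eef_rot: [-179.8, -0.2, -0.2]
force: [0.3, 0.1, -0.2]
grip_width: 1.001
```

>>> step_arm(steps=[[[0, 0, 0.06, 0, 0, 0, 1], [0, 0, 0.06, 0, 0, 0, 1], [0, 0, 0.03, 0, 0, 0, 1], [0, 0, 0.011, 0, 0, 0, 1], [0, 0, 0, 0, 0, 0, 1], [0, 0, 0, 0, 0, 0, 1]]])

```text
time_s: 35.25
eef_pos: [0.2816, 0.4224, 0.0406]
eef_rot: [-179.8, -0.2, -0.1]
force: [-0.4, -0.1, -0.5]
grip_width: 1.0
```

>>> step_arm(steps=[[[0, 0, 0, 0, 0, 0, 0], [0, 0, 0, 0, 0, 0, 0], [0, 0, 0, 0, 0, 0, 0], [0, 0, 0, 0, 0, 0, 0], [0, 0, 0, 0, 0, 0, 0], [0, 0, 0, 0, 0, 0, 0]]])

```text
time_s: 36.0
eef_pos: [0.2803, 0.4214, 0.0386]
eef_rot: [-180.0, -0.0, -0.1]
force: [0.0, -0.4, 1.7]
grip_width: 0.154
```

>>> step_arm(steps=[[[0, 0, -0.04, 0, 0, 0, 0], [0, 0, -0.06, 0, 0, 0, 0], [0, 0, -0.06, 0, 0, 0, 0], [0, 0, -0.05, 0, 0, 0, 0], [0.033, 0.05, 0, 0, 0, 0, 0], [0.033, 0.05, 0, 0, 0, 0, 0], [0.033, 0.05, 0, 0, 0, 0, 0], [0.033, 0.05, 0, 0, 0, 0, 0]]])

```text
time_s: 37.0
eef_pos: [0.4119, 0.2191, 0.2476]
eef_rot: [180.0, 0.1, -0.1]
force: [0.4, 0.8, -1.1]
grip_width: 0.151
```

>>> step_arm(steps=[[[0.033, 0.05, 0, 0, 0, 0, 0], [0.026, 0.058, 0, 0, 0, 0, 0], [0.026, 0.058, 0, 0, 0, 0, 0], [0.026, 0.058, 0, 0, 0, 0, 0], [0.026, 0.058, 0, 0, 0, 0, 0], [0, 0, 0, 0, 0, 0, 0], [0, 0, 0, 0, 0, 0, 0], [0, 0, 0, 0, 0, 0, 0]]])

```text
time_s: 38.0
eef_pos: [0.5459, -0.0561, 0.2478]
eef_rot: [-180.0, 0.1, -0.0]
force: [-0.2, -0.6, -1.9]
grip_width: 0.156
```

>>> step_arm(steps=[[[0, 0, 0.05, 0, 0, 0, 0], [0, 0, 0.02, 0, 0, 0, 0], [0, 0, 0, 0, 0, 0, 0], [0, 0, 0, 0, 0, 0, 0], [0, 0, 0, 0, 0, 0, 0]]])

```text
time_s: 38.62
eef_pos: [0.5475, -0.0574, 0.1802]
eef_rot: [179.9, -0.2, -0.1]
force: [-0.4, -0.0, -1.4]
grip_width: 0.151
```

>>> step_arm(steps=[[[0.001, 0.002, 0, 0, 0, 0, 0], [0, 0, 0, 0, 0, 0, 0], [0, 0, 0, 0, 0, 0, 0]]])

```text
time_s: 39.0
eef_pos: [0.5476, -0.0596, 0.1784]
eef_rot: [-180.0, -0.0, -0.1]
force: [-0.2, -0.1, -1.5]
grip_width: 0.155
```

Run:
```python
from h import *
print(r.read_state()["eef_pos"]); 
for i in range(3):
    im=shot("top","h_top"); print(r.read_state()["eef_pos"])
```

```text
[ 0.54757929 -0.05960267  0.17844646]
[ 0.54753497 -0.05956022  0.17837386]
[ 0.5475077  -0.05956107  0.17830339]
[ 0.54748466 -0.0595168   0.17825702]
```

>>> step_arm(steps=[[[0.002, 0.0012, 0.005, 0, 0, 0, 0], [0, 0, 0.008, 0, 0, 0, 0], [0, 0, 0.007, 0, 0, 0, 0], [0, 0, 0.004, 0, 0, 0, 0], [0, 0, 0, 0, 0, 0, 0], [0, 0, 0, 0, 0, 0, 0]]])

```text
time_s: 39.9
eef_pos: [0.5496, -0.0607, 0.1543]
eef_rot: [180.0, -0.0, -0.1]
force: [0.6, 0.3, -1.4]
grip_width: 0.154
```

>>> step_arm(steps=[[[0, 0, 0.002, 0, 0, 0, 0], [0, 0, 0, 0, 0, 0, 0], [0, 0, 0, 0, 0, 0, 0]]])

```text
time_s: 40.28
eef_pos: [0.5499, -0.0608, 0.1535]
eef_rot: [180.0, -0.0, -0.1]
force: [-2.8, 0.3, 5.5]
grip_width: 0.158
```

The lid is seated: its height is 0.1535, the same as when first gripped. Next I measure the bay posts more finely before dragging the tub.

Run:
```python
from h import *
im=cv2.imread("pics/h_top.png"); hsv=cv2.cvtColor(im,cv2.COLOR_BGR2HSV)
for y in range(166,178):
    xs=np.where((hsv[y,230:420,1]>70)&(hsv[y,230:420,2]<130))[0]+230
    g=np.split(xs,np.where(np.diff(xs)>2)[0]+1)
    print(y,[(int(q[0]),int(q[-1])) for q in g if len(q)])
g=cv2.resize(im[150:185,228:420],None,fx=4.1,fy=8,interpolation=cv2.INTER_CUBIC);cv2.imwrite("pics/h.png",cv2.convertScaleAbs(g,alpha=1.5))
```

```text
166 [(237, 244), (335, 346), (395, 413)]
167 [(238, 244), (335, 345), (395, 411)]
168 [(238, 244), (335, 344), (395, 409)]
169 [(239, 244), (335, 344), (395, 408)]
170 [(239, 244), (335, 343), (395, 407)]
171 [(240, 244), (336, 342), (395, 405)]
172 [(240, 244), (336, 341), (395, 404)]
173 [(240, 244), (336, 340), (395, 402)]
174 [(241, 244), (336, 339), (396, 400)]
175 []
176 []
177 []
```

View pics/h.png

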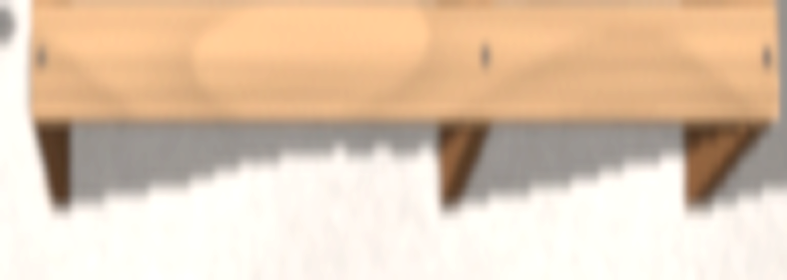

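Run:
```python
from h import *
a,b=onz("top",(244.6,174.4),0),onz("top",(335.4,174.4),0);print(a,b,a[1]-b[1],(a+b)/2)
a,b=onz("top",(244.6,167),0),onz("top",(334.6,167),0);print(a,b,(a+b)/2)
```

```text
[0.69339917 0.10274556 0.        ] [ 0.69324755 -0.17588527  0.        ] 0.2786308304623361 [ 0.69332336 -0.03656986  0.        ]
[0.71634495 0.10284211 0.        ] [ 0.71626019 -0.17372326  0.        ] [ 0.71630257 -0.03544058  0.        ]
```

Bay centre y≈-0.036 (width 0.2786 measured against 0.274 given). Drag the tub by the lid, +0.029 in y and +0.095 in x, then recentre the lid's play.

>>> step_arm(steps=[[[0, -0.01, -0.001, 0, 0, 0, 0], [0, -0.012, 0, 0, 0, 0, 0], [0, -0.007, 0, 0, 0, 0, 0], [0.01, 0, 0, 0, 0, 0, 0], [0.02, 0, 0, 0, 0, 0, 0], [0.025, 0, 0, 0, 0, 0, 0], [0.025, 0, 0, 0, 0, 0, 0], [0.015, 0, 0, 0, 0, 0, 0]]])

```text
time_s: 41.28
eef_pos: [0.6444, -0.0305, 0.1537]
eef_rot: [-179.9, 0.2, -0.1]
force: [-7.1, -0.3, 7.5]
grip_width: 0.155
```

>>> step_arm(steps=[[[0, 0, 0, 0, 0, 0, 0], [0, 0, 0, 0, 0, 0, 0], [-0.003, 0.003, 0, 0, 0, 0, 0], [0, 0, 0, 0, 0, 0, 0]]])

```text
time_s: 41.78
eef_pos: [0.6411, -0.0346, 0.1536]
eef_rot: [-180.0, -0.0, -0.1]
force: [0.2, 1.8, 4.6]
grip_width: 0.153
```

Run:
```python
from h import *
print(r.read_state()["eef_pos"],r.read_state()["force"])
im=shot("top","i_top");sc=shot("scene","i_scene")
a=cv2.resize(im[150:260,230:370],None,fx=2.8,fy=2.8,interpolation=cv2.INTER_CUBIC)
b=cv2.resize(sc[170:300,180:350],None,fx=2.35,fy=308/130,interpolation=cv2.INTER_CUBIC)
cv2.imwrite("pics/i.png",cv2.convertScaleAbs(np.hstack([a,b]),alpha=1.25))
```

```text
[ 0.64114003 -0.03459502  0.15363508] [0.20776815 1.82854976 4.57103999]
```

View pics/i.png

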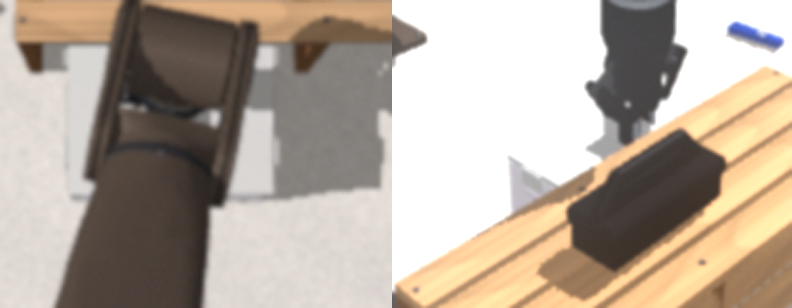

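>>> step_arm(steps=[[[0.008, 0, 0, 0, 0, 0, 0], [0.01, 0, 0, 0, 0, 0, 0], [0.003, 0, 0, 0, 0, 0, 0], [-0.003, 0, 0, 0, 0, 0, 0], [0, 0, 0, 0, 0, 0, 0.3], [0, 0, 0, 0, 0, 0, 1], [0, 0, 0, 0, 0, 0, 1], [0, 0, 0, 0, 0, 0, 1]]])

```text
time_s: 42.88
eef_pos: [0.6594, -0.0349, 0.153]
eef_rot: [-180.0, 0.0, -0.1]
force: [0.4, 0.9, 0.2]
grip_width: 0.919
```

>>> step_arm(steps=[[[0, 0, -0.03, 0, 0, 0, 1], [0, 0, -0.06, 0, 0, 0, 1], [-0.06, 0, 0, 0, 0, 0, 1], [-0.06, 0, 0, 0, 0, 0, 1], [-0.06, 0, 0, 0, 0, 0, 1], [0, 0, 0, 0, 0, 0, 1], [0, 0, 0, 0, 0, 0, 1]]])

```text
time_s: 43.75
eef_pos: [0.4802, -0.0348, 0.2442]
eef_rot: [180.0, -0.1, -0.1]
force: [0.7, 0.3, 0.5]
grip_width: 0.999
```

Run:
```python
from h import *
print(r.read_state()["eef_pos"],r.read_state()["joint_positions"].round(1))
im=shot("top","j_top");sc=shot("scene","j_scene")
a=cv2.resize(im[150:260,230:370],None,fx=2.8,fy=2.8,interpolation=cv2.INTER_CUBIC)
b=cv2.resize(sc[170:300,180:350],None,fx=2.35,fy=308/130,interpolation=cv2.INTER_CUBIC)
cv2.imwrite("pics/j.png",cv2.convertScaleAbs(np.hstack([a,b]),alpha=1.25))
```

```text
[ 0.48019494 -0.03475306  0.24423245] [-16.2  -8.7 116.9   0.   71.6  73.9]
```

View pics/j.png

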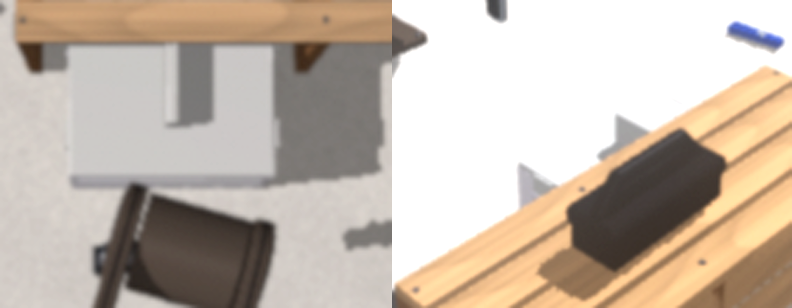

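The lidded tub sits square in front of the bay, lid edges at crop 68 and 275, front at row ~180. I measure its front edge.

Run:
```python
from h import *
o,_=ray("top",(282,211));print("cam",o.round(3))
im=cv2.imread("pics/j_top.png"); g=cv2.cvtColor(im,cv2.COLOR_BGR2GRAY).astype(float)
P=[]
for x in list(range(258,275,2))+list(range(316,326,2)):
    c=cv2.GaussianBlur(g[:,x:x+1],(1,3),0)[200:225,0]; P.append((x,200+int(np.argmin(c)),c.round().astype(int)[8:20].tolist()))
for p in P: print(p)
print("lid L/R",[onz("top",(230+u/2.8,195),.133)[1].round(4) for u in(68,275)])
```

```text
cam [0.453 0.01  1.475]
(258, 215, [162, 162, 161, 156, 146, 134, 128, 124, 129, 144, 159, 166])
(260, 215, [162, 162, 161, 156, 147, 137, 131, 126, 130, 144, 160, 168])
(262, 215, [162, 162, 161, 156, 147, 137, 131, 127, 131, 146, 161, 167])
(264, 215, [162, 162, 161, 156, 147, 138, 131, 127, 131, 145, 159, 166])
(266, 215, [162, 162, 161, 156, 147, 138, 131, 127, 130, 143, 157, 165])
(268, 215, [161, 161, 160, 156, 147, 138, 131, 127, 131, 144, 159, 166])
(270, 215, [162, 162, 161, 156, 147, 138, 131, 127, 130, 143, 157, 163])
(272, 224, [162, 162, 161, 156, 146, 138, 131, 127, 130, 144, 156, 159])
(274, 224, [161, 162, 161, 156, 147, 137, 130, 124, 120, 118, 113, 99])
(316, 215, [161, 161, 160, 155, 144, 133, 127, 126, 132, 147, 161, 167])
(318, 214, [161, 161, 160, 155, 144, 133, 127, 127, 134, 148, 160, 164])
(320, 215, [161, 161, 160, 155, 144, 133, 127, 126, 130, 144, 158, 164])
(322, 215, [161, 161, 160, 154, 143, 131, 124, 121, 126, 141, 157, 164])
(324, 215, [161, 161, 160, 154, 140, 122, 108, 104, 115, 137, 157, 165])
lid L/R [np.float64(0.0673), np.float64(-0.1383)]
```

>>> step_arm(steps=[[[0.02, 0, 0, 0, 0, 0, 1], [0, 0, 0, 0, 0.156, 0, 1], [0, 0, 0, 0, 0.156, 0, 1], [0, 0, 0, 0, 0.156, 0, 1], [0, 0, 0, 0, 0.156, 0, 1], [0, 0, 0, 0, 0.156, 0, 1], [0, 0, 0, 0, 0, 0, 1], [0, 0, 0, 0, 0, 0, 1]]])

```text
time_s: 44.85
eef_pos: [0.5009, -0.0351, 0.2449]
eef_rot: [179.9, -44.7, -0.1]
force: [0.1, -0.3, 1.0]
grip_width: 1.004
```

Run:
```python
from h import *
s=r.read_state();print(s["eef_pos"],s["eef_rot"],s["joint_positions"].round(1))
R=Ro.from_euler("xyz",s["eef_rot"],degrees=True).as_matrix();print("world->tool",R.T.round(3))
print(onz("top",(300,217),0),onz("top",(300,212),.133))
```

```text
[ 0.50086313 -0.03508795  0.24490896] [ 1.79943255e+02 -4.46795357e+01 -5.41955699e-02] [-23.3 -27.9 138.4  32.2  31.3  44.8]
world->tool [[ 0.711 -0.001  0.703]
 [-0.002 -1.     0.001]
 [ 0.703 -0.002 -0.711]]
[ 0.56225288 -0.0662151   0.        ] [ 0.56629677 -0.05942023  0.133     ]
```

>>> step_arm(steps=[[[-0.0287, 0, 0.0362, 0, 0, 0, 1], [-0.0287, 0, 0.0362, 0, 0, 0, 1], [-0.0287, 0, 0.0362, 0, 0, 0, 1], [-0.0287, 0, 0.0362, 0, 0, 0, 1], [0, 0, 0, 0, 0, 0, 1], [0, 0, 0, 0, 0, 0, 1]]])

```text
time_s: 45.6
eef_pos: [0.5206, -0.0324, 0.0958]
eef_rot: [-179.4, -45.3, 0.1]
force: [0.0, -0.4, -0.2]
grip_width: 1.001
```

>>> step_arm(steps=[[[-0.0127, 0, 0.0128, 0, 0, 0, 1], [-0.0127, 0, 0.0128, 0, 0, 0, 1], [0, 0, 0, 0, 0, 0, 1], [0, 0, 0, 0, 0, 0, 1]]])

```text
time_s: 46.1
eef_pos: [0.5204, -0.0321, 0.06]
eef_rot: [-179.4, -45.3, 0.1]
force: [0.2, -0.4, 0.3]
grip_width: 1.002
```

Run:
```python
from h import *
s=r.read_state();print(s["eef_pos"],s["eef_rot"],s["joint_positions"].round(1))
```

```text
[ 0.52040957 -0.0320948   0.05997273] [-1.79395029e+02 -4.53290259e+01  5.34308124e-02] [-22.1  -0.5 141.5 103.4  16.6 -30. ]
```

>>> step_arm(steps=[[[0.007, 0, 0.007, 0, 0, 0, 1], [0.007, 0, 0.007, 0, 0, 0, 1], [0.01, 0, 0.01, 0, 0, 0, 1], [0.01, 0, 0.01, 0, 0, 0, 1], [0.01, 0, 0.01, 0, 0, 0, 1], [0, 0, 0, 0, 0, 0, 1]]])

```text
time_s: 46.85
eef_pos: [0.583, -0.0313, 0.0588]
eef_rot: [-179.3, -45.2, 0.0]
force: [0.7, 0.9, -0.6]
grip_width: 1.001
```

Run:
```python
from h import *
s=r.read_state();print(s["eef_pos"],s["eef_rot"],s["joint_positions"].round(1),s["force"])
```

```text
[ 0.58300601 -0.0313057   0.05876547] [-1.79327700e+02 -4.52374018e+01  2.37047319e-02] [-18.7   7.4 133.1 106.1  14.4 -30. ] [ 0.65231719  0.86141452 -0.55431063]
```

j5 is near its range limit, so I back off a little and make the tool steeper.

>>> step_arm(steps=[[[-0.01, 0, -0.01, 0, 0, 0, 1], [0, 0, 0, 0, -0.06, 0, 1], [0, 0, 0, 0, -0.06, 0, 1], [0, 0, 0, 0, -0.06, 0, 1], [0, 0, 0, 0, -0.06, 0, 1], [0, 0, 0, 0, -0.06, 0, 1], [0, 0, 0, 0, 0, 0, 1]]])

```text
time_s: 47.72
eef_pos: [0.5667, -0.0314, 0.0588]
eef_rot: [-178.9, -30.2, 0.4]
force: [-0.0, 0.1, -0.8]
grip_width: 0.999
```

Run:
```python
from h import *
s=r.read_state();print(s["eef_pos"],s["eef_rot"],s["joint_positions"].round(1),s["force"])
R=Ro.from_euler("xyz",s["eef_rot"],degrees=True).as_matrix();print("world->tool",R.T.round(3))
im=shot("top","k_top"); g=cv2.cvtColor(im,cv2.COLOR_BGR2GRAY)
for x in (256,258,260,262,264,318,320,322,324): print(x,g[196:218,x].tolist())
```

```text
[ 0.56668426 -0.03144079  0.05882078] [-178.900712    -30.16571351    0.36303242] [-17.6   6.1 128.7  31.8  19.2  43.9] [-0.02904264  0.05748718 -0.78467792]
world->tool [[ 0.865  0.005  0.503]
 [ 0.016 -1.    -0.017]
 [ 0.502  0.022 -0.864]]
256 [165, 165, 164, 165, 165, 165, 164, 154, 138, 123, 118, 123, 133, 149, 163, 169, 171, 172, 172, 172, 172, 171]
258 [165, 165, 165, 165, 165, 165, 163, 155, 142, 132, 125, 122, 126, 145, 163, 168, 169, 170, 171, 171, 171, 172]
260 [165, 165, 165, 165, 165, 165, 163, 153, 142, 135, 128, 126, 134, 151, 167, 171, 172, 171, 170, 168, 169, 170]
262 [165, 165, 165, 165, 165, 165, 163, 152, 142, 136, 128, 126, 134, 152, 166, 170, 171, 171, 170, 171, 171, 172]
264 [165, 165, 165, 165, 165, 165, 163, 152, 142, 135, 127, 124, 127, 145, 165, 170, 171, 171, 171, 171, 171, 166]
318 [164, 163, 164, 164, 164, 164, 161, 151, 137, 126, 125, 131, 150, 167, 170, 170, 171, 172, 172, 168, 156, 129]
320 [164, 164, 164, 164, 164, 165, 164, 155, 138, 127, 124, 130, 150, 169, 171, 169, 167, 167, 166, 163, 150, 124]
322 [164, 164, 164, 164, 164, 165, 163, 152, 134, 121, 118, 125, 147, 167, 169, 155, 130, 114, 110, 108, 104, 101]
324 [164, 164, 164, 164, 164, 165, 162, 146, 119, 102, 99, 111, 141, 165, 165, 143, 112, 101, 100, 100, 100, 100]
```

>>> step_arm(steps=[[[0.009, 0.004, 0.005, 0, 0, 0, 1], [0.013, 0, 0.0075, 0, 0, 0, 1], [0.013, 0, 0.0075, 0, 0, 0, 1], [0.013, 0, 0.0075, 0, 0, 0, 1], [0.013, 0, 0.0075, 0, 0, 0, 1], [0.0043, 0, 0.0025, 0, 0, 0, 1], [0, 0, 0, 0, 0, 0, 1]]])

```text
time_s: 48.65
eef_pos: [0.6434, -0.0345, 0.0592]
eef_rot: [-178.9, -30.2, 0.3]
force: [-0.1, 0.2, -0.2]
grip_width: 0.997
```

Run:
```python
from h import *
s=r.read_state();print(s["eef_pos"],s["eef_rot"],s["joint_positions"].round(1),s["force"])
im=shot("top","l_top"); g=cv2.cvtColor(im,cv2.COLOR_BGR2GRAY)
for x in (256,260,264,318,322): print(x,g[170:200,x].tolist())
```

```text
[ 0.64341459 -0.03446666  0.05924195] [-178.9232706   -30.22593606    0.31875935] [-15.4  14.7 118.3  26.9  19.9  50.8] [-0.06287386  0.21119452 -0.17086907]
256 [166, 167, 167, 167, 167, 167, 167, 167, 167, 167, 168, 165, 146, 122, 115, 115, 117, 124, 132, 150, 167, 171, 172, 172, 172, 172, 171, 170, 171, 172]
260 [167, 167, 167, 167, 167, 167, 167, 167, 167, 167, 168, 164, 150, 131, 126, 126, 125, 125, 129, 147, 167, 173, 173, 171, 170, 170, 171, 172, 173, 173]
264 [167, 167, 168, 167, 167, 166, 167, 167, 167, 168, 167, 163, 146, 129, 125, 125, 126, 126, 128, 147, 165, 160, 145, 135, 134, 134, 136, 141, 143, 146]
318 [166, 166, 167, 167, 167, 166, 167, 166, 166, 166, 163, 149, 130, 125, 125, 125, 124, 127, 145, 162, 164, 151, 127, 104, 108, 131, 140, 121, 101, 97]
322 [166, 167, 166, 166, 166, 166, 166, 166, 166, 167, 163, 145, 124, 117, 113, 111, 112, 118, 123, 120, 111, 108, 104, 101, 101, 100, 100, 101, 102, 103]
```

>>> step_arm(steps=[[[0.0069, 0, 0.004, 0, 0, 0, 1], [0.0069, 0, 0.004, 0, 0, 0, 1], [0.0043, 0, 0.0025, 0, 0, 0, 1], [0, 0, 0, 0, 0, 0, 1]]])

```text
time_s: 49.2
eef_pos: [0.664, -0.0341, 0.0589]
eef_rot: [-178.9, -30.2, 0.3]
force: [-0.7, 0.0, -0.4]
grip_width: 0.999
```

>>> step_arm(steps=[[[0.0026, 0, 0.0015, 0, 0, 0, 1], [0, 0, 0, 0, 0, 0, 1]]])

```text
time_s: 49.45
eef_pos: [0.6663, -0.0339, 0.0586]
eef_rot: [-178.9, -30.1, 0.3]
force: [-0.9, 0.5, 0.7]
grip_width: 1.0
```

>>> step_arm(steps=[[[0.0017, 0, 0.001, 0, 0, 0, 1], [0, 0, 0, 0, 0, 0, 1]]])

```text
time_s: 49.7
eef_pos: [0.667, -0.0335, 0.0579]
eef_rot: [-178.8, -29.9, 0.3]
force: [-8.3, -0.4, 3.8]
grip_width: 1.002
```

>>> step_arm(steps=[[[0.0017, 0, 0.001, 0, 0, 0, 1], [0, 0, 0, 0, 0, 0, 1]]])

```text
time_s: 49.95
eef_pos: [0.6674, -0.033, 0.0569]
eef_rot: [-178.7, -29.7, 0.2]
force: [-14.2, -0.2, 7.6]
grip_width: 0.999
```

>>> step_arm(steps=[[[0.0017, 0, 0.001, 0, 0, 0, 1], [0, 0, 0, 0, 0, 0, 1]]])

```text
time_s: 50.2
eef_pos: [0.6678, -0.0326, 0.0559]
eef_rot: [-178.5, -29.5, 0.2]
force: [-20.4, -0.1, 9.9]
grip_width: 1.005
```

The push meets the back slats with a rising force of 20 N and no more travel. Back off and look.

>>> step_arm(steps=[[[-0.01, 0, -0.006, 0, 0, 0, 1], [-0.03, 0, -0.017, 0, 0, 0, 1], [-0.03, 0, -0.04, 0, 0, 0, 1], [-0.03, 0, -0.05, 0, 0, 0, 1], [-0.03, 0, -0.05, 0, 0, 0, 1], [-0.02, 0, -0.05, 0, 0, 0, 1], [0, 0, 0, 0, 0, 0, 1], [0, 0, 0, 0, 0, 0, 1]]])

```text
time_s: 51.2
eef_pos: [0.438, -0.0397, 0.1689]
eef_rot: [-178.9, -30.1, 0.3]
force: [0.4, -0.3, -0.7]
grip_width: 1.0
```

Run:
```python
from h import *
s=r.read_state();print(s["eef_pos"],s["joint_positions"].round(1),s["force"].round(1))
im=shot("top","m_top");sc=shot("scene","m_scene"); g=cv2.cvtColor(im,cv2.COLOR_BGR2GRAY)
for x in (256,262,270,300,318,324): print(x,g[163:185,x].tolist())
print(g[171,236:350].tolist())
a=cv2.resize(im[95:270,225:385],None,fx=2.6,fy=2.6,interpolation=cv2.INTER_CUBIC)
b=cv2.resize(sc[150:395,170:400],(380,455),interpolation=cv2.INTER_CUBIC)
cv2.imwrite("pics/m.png",cv2.convertScaleAbs(np.hstack([a,b]),alpha=1.25))
```

```text
[ 0.43800812 -0.03972936  0.16892366] [-26.2 -27.2 142.3  22.   40.   49.4] [ 0.4 -0.3 -0.7]
256 [114, 105, 99, 126, 151, 156, 156, 156, 156, 153, 142, 126, 117, 112, 111, 113, 115, 122, 141, 158, 161, 162]
262 [121, 109, 99, 126, 150, 156, 156, 156, 156, 153, 142, 130, 123, 119, 118, 118, 117, 121, 140, 158, 162, 161]
270 [118, 108, 98, 126, 149, 156, 156, 156, 156, 155, 143, 129, 122, 119, 118, 118, 117, 120, 138, 156, 160, 161]
300 [121, 111, 100, 127, 149, 155, 156, 156, 155, 153, 140, 124, 118, 117, 117, 118, 120, 128, 144, 155, 158, 158]
318 [116, 106, 99, 125, 149, 155, 156, 156, 155, 152, 136, 117, 116, 117, 117, 117, 115, 116, 132, 150, 155, 156]
324 [118, 110, 100, 125, 148, 154, 154, 154, 155, 150, 129, 97, 89, 89, 90, 91, 101, 127, 151, 157, 157, 157]
[159, 151, 122, 77, 48, 41, 40, 38, 49, 74, 90, 94, 95, 95, 95, 95, 105, 132, 151, 156, 156, 157, 156, 156, 156, 156, 156, 156, 156, 156, 157, 156, 156, 156, 156, 156, 156, 157, 156, 156, 157, 156, 156, 156, 156, 156, 156, 156, 157, 156, 156, 156, 156, 156, 156, 156, 156, 156, 156, 156, 156, 156, 155, 156, 155, 155, 155, 155, 155, 156, 155, 156, 156, 155, 155, 155, 155, 155, 155, 156, 155, 155, 155, 155, 155, 156, 156, 156, 155, 149, 121, 97, 92, 93, 94, 93, 93, 90, 79, 59, 41, 37, 40, 39, 39, 42, 53, 70, 84, 92, 94, 94, 94, 94]
```

View pics/m.png

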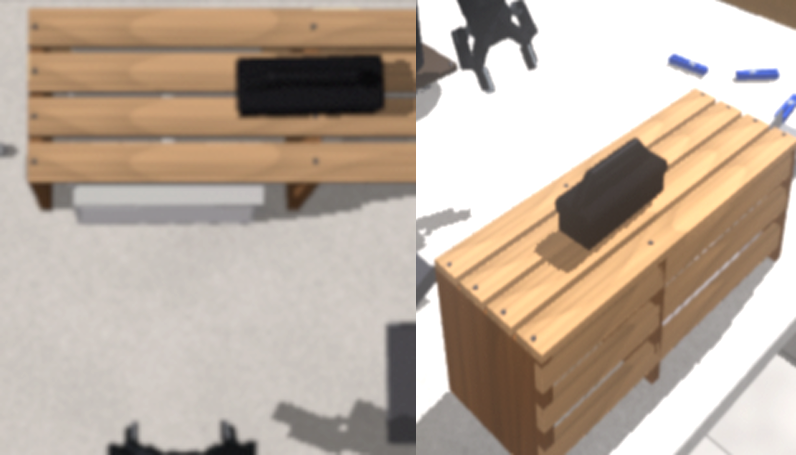

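>>> step_arm(steps=[[[0.01, 0, -0.02, 0, 0, 0, 1], [0.01, 0, -0.02, 0, 0, 0, 1], [0, 0, 0, 0, -0.175, 0, 1], [0, 0, 0, 0, -0.175, 0, 1], [0, 0, 0, 0, -0.175, 0, 1], [0, 0, 0, 0, 0, 0, 1]]])

```text
time_s: 52.05
eef_pos: [0.4362, -0.0399, 0.2101]
eef_rot: [-178.9, 0.4, 1.0]
force: [-0.1, -0.9, 0.1]
grip_width: 1.002
```

Run:
```python
from h import *
s=r.read_state();print(s["eef_pos"],s["joint_positions"].round(1),s["time_s"])
def edge(g,x,lo,hi,v):  # first downward crossing
    pass
im=cv2.imread("pics/m_top.png")
for x,l,b in((256,173.5,181.2),(262,173.6,181.2),(270,173.6,181.2),(300,173.3,180.8),(318,173.1,181.2)):
    print(x,"lid front",onz("top",(x,l),.129)[:2].round(4),"tub foot",onz("top",(x,b),0)[:2].round(4))
print("lid sides y",[onz("top",(x,171),.133)[1].round(4) for x in(252.8,325.8)])
print("expect front",0.688-.015, [proj("top",(.673,0,z)).round(1).tolist() for z in(0,.125,.133)])
```

```text
[ 0.43620902 -0.03990005  0.21007033] [-19.1 -12.7 124.    1.   69.5  69.6] 52.05
256 lid front [0.6749 0.0628] tub foot [0.6723 0.0678]
262 lid front [0.6746 0.046 ] tub foot [0.6723 0.0494]
270 lid front [0.6746 0.0237] tub foot [0.6723 0.025 ]
300 lid front [ 0.6754 -0.0603] tub foot [ 0.6734 -0.0669]
318 lid front [ 0.6759 -0.1108] tub foot [ 0.6722 -0.1221]
lid sides y [np.float64(0.0716), np.float64(-0.1323)]
expect front 0.6729999999999999 [[278.2, 181.0], [278.4, 174.4], [278.5, 173.9]]
```

Run:
```python
from h import *
im=shot("top","n_top"); pegs(im)
```

```text
peg px [247.5 166.5] xy [0.7154 0.0932] size 0.07 0.04 axis yaw -90.1
```

View pics/n_top.png

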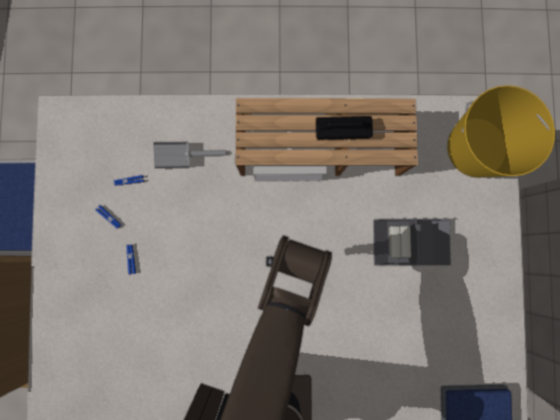

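The tub is home under the wide bay at (290,172). The caddy stands upright with its soaps at (400,243). The scoop, brush and blue pegs are unmoved, and nothing wooden is left on the counter. The arm is clear, so I hand in.

```bash
python3 -c "
from rig import r
print(r.finish_job())"
```

```text
the job is handed in; nothing more can be done
None
```

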